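Turn the caddy insert round in its sprung holder

TASK

The white caddy insert sits the wrong way round in the wooden holder on the breakfast counter: its undivided compartment is at the spring end. Ease it back against the spring until it comes out from under the wooden lip, lift it clear of the holder, give it a half turn and put it back fully home, flat on the floor of the holder with its undivided end tucked under the lip. Do not force it against the holder, and leave the jar, the bottle and the mug where they are.

Things in the scene. Friction and masses are not known exactly. Their poses are not given: they have to be found in the camera images.
- holder: Fixed wooden open-topped holder, 205 x 113 mm. Origin: underside, below the middle of the home insert; z up, +x to the lip end, -x to the spring end. In its frame (mm): floor top z = 8; inside width 93 (y -46.5 to 46.5); side walls 10 thick, square-edged, tops z = 48; lip-end wall's inner face x = 75, top z = 69; outer spring end x = -120, wall top z = 48. It cannot shift.
- insert: Loose white plastic caddy insert, 0.2 to 0.33 kg, 149.6 mm long (x), 90 wide (y), walls 3 thick, 50 high. Origin: centre of underside, z up. Grip board across its middle: 12 thick (x), 60 wide (y), top 95 over the underside. +x end: one undivided compartment; -x end split lengthwise in two by a wall 22 high. Starts with +x towards the holder's -x; to end with its axes along the holder's, origin at holder (0, 0, 8).
- undivided_end (a point): Middle of the rim of the insert's undivided end: insert frame x = +74.8, y = 0, z = 50 mm.
- lip_edge (a point): Middle of the lip's inner top edge, holder frame x = 67, y = 0, z = 69 mm. The lip overhangs inward from the end wall (x = 75) to x = 67, z = 63 to 69, full width. It leaves the home insert 5 mm of free height. The insert passes it only when 8 mm or more from home towards the spring end.
- jam_jar: Bystander: jar, radius 32 mm, 90 mm high; origin under its centre.
- syrup_bottle: Bystander: bottle, radius 30 mm, 170 mm high; origin under its centre.
- mug: Bystander: white mug, radius 40 mm, 90 mm high, handle to its +y; origin under its centre.
- spring_face (a point): Where the spring plate touches the home insert: holder frame x = -75, y = 0, z = 8 mm. Steel plate, 80 mm wide, sliding along x (not read out): presses the home insert to +x with 3 N, stiffness 0.12 N/mm; free at x = -71, can be pushed back to -89. Upright to z = 20, then a ramp leaning 18 mm back up to z = 51: an insert lowered on it cams it back, taking 7 to 15 N.

How it is judged:
By the outcome, as a careful person would: the job done as asked, in the order asked, and still so for the second after the job is handed in, with the robot touching nothing.
It also fails if it takes over 66 s, if anything falls off the work surface, if the arm or the gripper's body presses on something with over 40 N, if the wrist force passes 120 N, or if a joint passes its speed limit or range.

ROBOT

A 6-joint arm with a two-finger parallel gripper is mounted at the origin on the work surface. World frame = base frame: x ahead of the robot, y to its left, z up, the work surface at z = 0. Lengths are in m, angles in rad, forces in N, time in s.
With the tool pointing down it reaches from about 0.3 to 0.875 m from the base axis. Payload 6.4 kg.
Tool frame: the origin (TCP) lies midway between the tips of the shut fingers; the grasp point (between the pads) lies 19 mm behind it; z points along the fingers, y is the line along which they close (so a half turn about z gives the same grasp; the last joint's range is limited). The gripper opens to 85 mm and grips with 20 to 120 N. Pads are 22 mm wide; open, the fingers measure 114 mm over their backs; the gripper's body (76 mm by 85 mm) begins 54 mm behind the grasp point. The pads swing forward as they close: fully open they stand 13 mm farther back than shut.
Start: joints at [-1.338, 0.181, 1.607, -0, 1.354, -0.206], TCP at [0.244, -0.521, 0.231] pointing down, gripper open.
Joint ranges: [-2.99, 2.99], [-0.89, 2.07], [0.3, 2.58], [-1.14, 4.28], [0, 2.63], [-3.12, 3.12]. Speed limits (rad/s): [2.57, 2.57, 3.01, 3.14, 3.14, 3.14].

INTERFACE

Orientations are given as a unit quaternion [w, x, y, z].
In Python, from bench import ctrl gives the robot as it stands.
- The arm moves only by the tool send_rows, never from a script. Its argument "motion" is a list of rows, each a list of 7 numbers: the turn, a rotation vector about the tool's x, y, z in degrees, then the shift along the tool's x, y, z in mm, then the closure, from -1 (fully open) to 1 (shut). In form: [[rx, ry, rz, tx, ty, tz, grip], ...]. A call has exactly 10 rows; each row shifts and turns the commanded pose from where the row before left it, along the tool's axes as they then stand; what a row does not reach is not made up. A row lasts 1/10 s, in which the tool goes at most 50 mm and 8.59 degrees, less where a joint would pass 70% of its speed; a pose out of reach is approached as far as the arm can. A call is refused whole if a number of a shift passes 50 or a number of a turn 8.59, either way. A call with a gripper value outside its range is refused whole. The fingers move at their own pace and stop on an object; the grip force is fixed at half the most. Time passes only in rows, so rows that do not move let the fingers close, or fill a call up. It gives the time, the measured TCP pose, the force, the opening and the grip force at its end, in the units of the state.
- ctrl.get_obs(): the state, without advancing time (a new reading comes with each control period).
- ctrl.camera(name): name is "scene" or "top" or "wrist"; returns a dict with "color" (384x512x3 uint8, red, green, blue), "z_map" (384x512 float32, m along the optical axis (not along the pixel's ray), 0 where there is no reading), "mtx" (3x3 intrinsics, pixels), "extrinsics" (4x4, takes a point from camera to world coordinates); the wrist camera has in their place "hand_eye" (4x4, takes a point from camera to tool coordinates, whose origin is the TCP and whose axes are the flange's). Camera axes: x right, y down, z forward; pixel columns grow to the right and rows downward; lengths in m; the calibration is good to about 2 mm. A picture is of the moment at which its call begins: read the wrist's pose just before it.
- ctrl.hand_in(): hands the job in; it is judged then, once.
The state is a dict: "time_s": time; "q": joint angles; "dq": joint speeds; "joint_efforts": joint torques, N m; "eef_pos": TCP position; "eef_rot": TCP orientation; "wrist_force": force on the tool from outside, world axes, zero at the start; "torque": the same for the moment, N m; "opening": opening from 0.0 (shut) to 1.0 (fully open); "grasp_force": force on a finger pad.
Only numpy, scipy, OpenCV 4.12 (cv2) and the standard library are available. Lean on these libraries where they do the work, as an engineer would, in place of code of your own. Each camera call takes 0.05 s, during which the arm holds its last target. There are 200 camera calls.

## Working session

There is one attempt and no reset: what is moved stays moved. The work goes in short steps, Python scripts to look and compute and a tool call to move; the robot and the scene stay as the last step left them, time stands still between calls to the robot, and variables do not carry over. Pictures are saved under pics/ and viewed, at most 10 in all, crops included, and the job is handed in when it is done.

Besides the shell and the picture viewer there is one more tool, called after ">>>" by a JSON object that holds its "api" and its "payload", one argument or row to a line. send_rows: Moves the arm, as the interface text tells. Its arguments: {"type":"object","properties":{"motion":{"type":"array","items":{"type":"array","items":{"type":"number"}}}},"required":["motion"]}

```bash
mkdir -p pics; ls; python3 - <<'E'
from bench import ctrl
import cv2,numpy as np
o=ctrl.get_obs();print(o)
for n in("top","scene"):
    c=ctrl.camera(n);np.savez(f"{n}0.npz",**c);cv2.imwrite(f"pics/{n}0.png",cv2.cvtColor(c["color"],cv2.COLOR_RGB2BGR));print(n,c["mtx"],c["extrinsics"])
a=[cv2.imread(f"pics/{n}0.png") for n in("top","scene")]
cv2.imwrite("pics/both.png",cv2.resize(np.vstack(a),None,fx=.78,fy=.78))
E
```

```text
pics
{'time_s': 0.0, 'q': array([-1.33826241e+00,  1.81533874e-01,  1.60799761e+00,  3.22872207e-05,
        1.35379219e+00, -2.06303317e-01]), 'dq': array([-0.0004241 , -0.00110689,  0.00032843, -0.00080493,  0.00304558,
        0.00063249]), 'joint_efforts': array([-1.69896353e-03, -4.44870687e+01, -3.51336765e+01, -6.06186441e-04,
        9.04828456e-03,  9.15871112e-06]), 'eef_pos': array([ 0.24420586, -0.51996652,  0.2303932 ]), 'eef_rot': array([-8.65638471e-04,  9.76024553e-01,  2.17658728e-01,  4.40957510e-06]), 'wrist_force': array([ 0.25048398, -0.52885416, -0.05866863]), 'torque': array([-0.04948213, -0.02825168, -0.01600404]), 'grasp_force': 0.0, 'opening': 1.0002968863049189}
top [[403.03720287   0.         257.14883411]
 [  0.         403.03720287 185.38728693]
 [  0.           0.           1.        ]] [[ 0.01808285 -0.99745777  0.06892762  0.44415029]
 [-0.99974603 -0.01896551 -0.01217278 -0.00545788]
 [ 0.01344908 -0.06868999 -0.9975474   1.22335208]
 [ 0.          0.          0.          1.        ]]
scene [[355.11919837   0.         259.09041938]
 [  0.         355.11919837 190.68511766]
 [  0.           0.           1.        ]] [[ 3.78668251e-01  5.94091182e-01 -7.09694316e-01  1.15681047e+00]
 [ 9.25532371e-01 -2.43421550e-01  2.90061683e-01 -2.77307810e-01]
 [-4.31802235e-04 -7.66682213e-01 -6.42026633e-01  6.72488770e-01]
 [ 0.00000000e+00  0.00000000e+00  0.00000000e+00  1.00000000e+00]]
```

View pics/both.png

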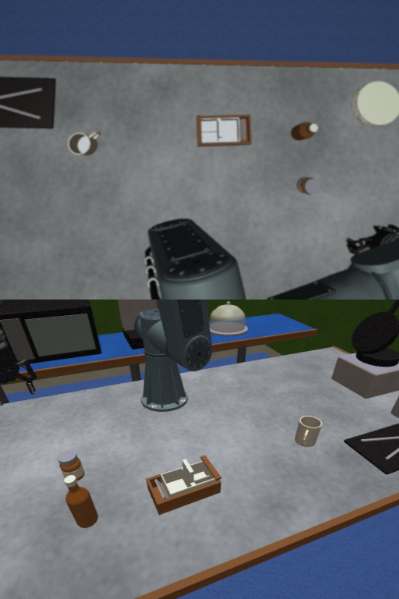

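The top view shows the holder at about (285,166) full-resolution pixels, with the bottle, jar and mug well clear of it. I'll enlarge it next.

```bash
python3 - <<'E'
import cv2,numpy as np
a=cv2.imread("pics/top0.png")[136:196,240:340];cv2.imwrite("pics/c1.png",cv2.resize(a,None,fx=8,fy=8,interpolation=cv2.INTER_CUBIC))
c=np.load("top0.npz");z=c["z_map"];K=c["mtx"];T=c["extrinsics"]
v,u=np.mgrid[0:384,0:512]
P=np.stack([(u-K[0,2])/K[0,0]*z,(v-K[1,2])/K[1,1]*z,z],-1)@T[:3,:3].T+T[:3,3]
np.save("P.npy",P)
m=P[140:194:2,246:330:3,2]*1000
print(np.array2string(m.round().astype(int),max_line_width=200,threshold=9999))
E
```

```text
[[   0    0    3   -3    1    1    3   -3   -4   -1   -1   -1   -3   -3    2    4   -2   -1    3    2    1   -3    3    0    0   -3   -5    1]
 [  -5   -3    3    2    3    0    2    1   -4    0    1    1   -6   -1    0   -1    2    0   -2    1    1    3   -2    1   -5    1   -1    3]
 [  -1    4   -2    1    3    2   -2    1   -5   -1    1    3    3    0    3    2    2   -3   -3    5    1    0    1   -3    1   -1   -4   -3]
 [  -2    3    2    4   -4    2   -1    2    6    2    3   -1   -3   -4   -1    0    2    0    3    0   -1    3    3    0    2    4   -5   -1]
 [   2    0   74   68   -1    2   48   50   47   46   49   42   46   53   48   47   52   47   49   48   48   47   54 1223   49   51   -2    3]
 [  -1    0   70   63   48   51   45   45   40   49   48   51   49   50   51   43   50   48   49   44   50   48   43   40   42   51    3    5]
 [   1   -1   71   71   57   58   57   60   57   58   54   59   59   60   56   51   51   49   52   47   52   10   47   12   39   49    0    1]
 [   1   -2   71   69   35   32   31   26   23   25   21   56  105   14   11   13   10   12    9   
[... 2061 characters left out ...]
1   68   66   45   54   47   44   50   45   45   51   48   51   47   45   49   47   49   45   46   46   47   47   48    0    2]
 [  -1   -2    0   65   66   42   48   47   45   48   48   42   33   31   22   26   21   11    9    5   -2    2   -1   -4    0    0   -3    4]
 [  -3    0    0   -1   -4   -1 1223   -7   -3   -3   -4    0   -6   -1   -2   -2   -2   -4    2    2   -2   -2    1    2    1    3   -1   -2]
 [  -3    3   -6    2   -4    1    1   -2   -6    2    1   -5   -3    3   -3    2   -2   -3    1    0    0   -2    0   -1    2    1    2    2]
 [   2    4   -1    1   -2   -4    2    0   -3   -1    0    0   -3    0   -1    1    2    0    0   -1   -1    1    1    0   -2    0   -5   -3]]
```

View pics/c1.png

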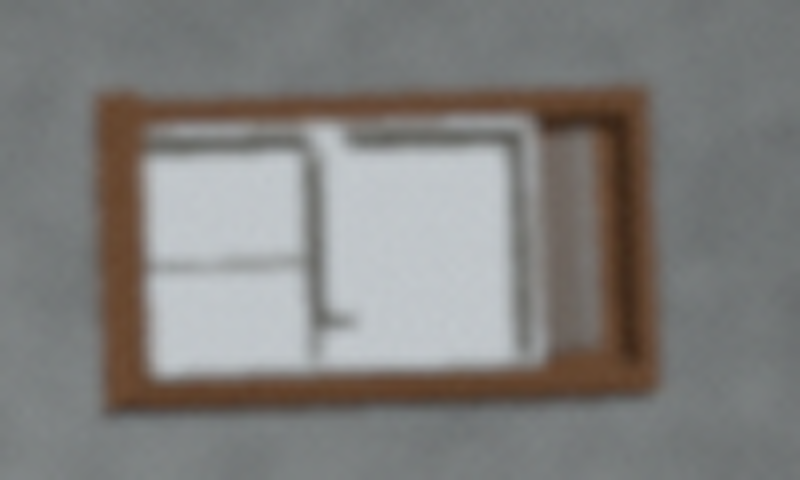

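The holder's lip end is at image left (world +y). The divided end of the insert sits under the lip and the spring is at image right. The crop's outer corners are about (98,93), (648,90), (658,391) and (106,408). I'll fit the pose from these.

```bash
cat > h.py <<'E'
import cv2,numpy as np
from bench import ctrl
from scipy.spatial.transform import Rotation as Ro
from scipy.optimize import least_squares
def ray(K,T,u,v,z):
    d=T[:3,:3]@np.linalg.solve(K,[u,v,1.]);return T[:3,3]+d*(z-T[2,3])/d[2]
def fit(K,T,pix,pts):
    W=np.array([ray(K,T,*p,q[2]/1000)[:2]*1000 for p,q in zip(pix,pts)]);Q=np.array(pts)[:,:2]
    f=lambda s:((Q@np.array([[np.cos(s[2]),np.sin(s[2])],[-np.sin(s[2]),np.cos(s[2])]])+s[:2])-W).ravel()
    r=least_squares(f,[*W.mean(0),1.57]);return r.x,r.fun.reshape(-1,2)
def tool():
    o=ctrl.get_obs();q=o["eef_rot"];T=np.eye(4);T[:3,:3]=Ro.from_quat([q[1],q[2],q[3],q[0]]).as_matrix();T[:3,3]=o["eef_pos"];return T,o
def show(name,f=1,crop=None):
    T,o=tool();c=ctrl.camera(name);return T,o,c
E
python3 - <<'E'
from h import *
c=np.load("top0.npz");K,T=c["mtx"],c["extrinsics"]
px=[(240+(x+.5)/8-.5,136+(y+.5)/8-.5) for x,y in[(98,93),(648,90),(658,391),(106,408)]]
# +y holder = world -x = image down
s,r=fit(K,T,px,[(85,-56.5,69),(-120,-56.5,48),(-120,56.5,48),(85,56.5,69)])
print(s[:2],np.degrees(s[2]),r.round(1))
P=np.load("P.npy")[136:196,240:340].reshape(-1,3);b=P[(P[:,2]>.09)&(P[:,2]<.12)]*1000
print(len(b),b.mean(0),(b.min(0)+b.max(0))/2,np.ptp(b,axis=0))
R=tool()[0][:3,:3];print(np.degrees(np.arctan2(R[1,0],R[0,0])))
d=np.array([s[0],s[1],230])/1000-tool()[0][:3,3];print((R.T@d*1000).round(1))
E
```

```text
[581.46640926 -88.32807335] 92.74939946958386 [[-0.4  1.4]
 [ 0.7 -0.7]
 [-1.  -1.7]
 [ 0.7  1. ]]
99 [583.10306811 -88.20300819 101.67444598] [581.65111356 -87.66687436  98.76152518] [59.42558554 12.25697559 17.16857398]
25.140830929813294
[ 488.8 -247.5    1. ]
```

>>> {"api": "send_rows", "payload": {
  "motion": [
    [0,0,0,28,-14,-2,-1],
    [0,0,0,28,-14,0,-1],
    [0,0,0,28,-14,0,-1],
    [0,0,0,28,-14,0,-1],
    [0,0,0,28,-14,0,-1],
    [0,0,0,28,-14,0,-1],
    [0,0,0,28,-14,0,-1],
    [0,0,0,28,-14,0,-1],
    [0,0,0,28,-14,0,-1],
    [0,0,0,28,-14,0,-1]
  ]
}}

```text
time_s: 1.1
eef_pos: [0.4387, -0.2735, 0.2329]
eef_rot: [-0.0, 0.976, 0.218, -0.0]
wrist_force: [-0.7, -0.4, -0.3]
opening: 1.005
grasp_force: 0.0
```

>>> {"api": "send_rows", "payload": {
  "motion": [
    [0,0,0,28,-14,0,-1],
    [0,0,0,28,-14,0,-1],
    [0,0,0,28,-14,0,-1],
    [0,0,0,28,-14,0,-1],
    [0,0,0,28,-14,0,-1],
    [0,0,0,28,-14,0,-1],
    [0,0,0,28,-14,0,-1],
    [0,0,7.4,13,-9,0,-1],
    [0,0,7.5,0,0,0,-1],
    [0,0,7.5,0,0,0,-1]
  ]
}}

```text
time_s: 2.1
eef_pos: [0.582, -0.0882, 0.2326]
eef_rot: [-0.0, 1.0, 0.022, -0.001]
wrist_force: [0.7, -0.6, 0.4]
opening: 1.003
grasp_force: 0.0
```

```bash
python3 - <<'E'
from h import *
T,o,c=show("wrist")
cv2.imwrite("pics/w1.png",cv2.cvtColor(c["color"],cv2.COLOR_RGB2BGR));np.savez("w1.npz",T=T,**c)
print(T.round(4),c["hand_eye"].round(4),c["mtx"],o["wrist_force"])
E
```

```text
[[ 9.990e-01  4.400e-02 -1.300e-03  5.820e-01]
 [ 4.400e-02 -9.990e-01  4.000e-04 -8.820e-02]
 [-1.200e-03 -5.000e-04 -1.000e+00  2.326e-01]
 [ 0.000e+00  0.000e+00  0.000e+00  1.000e+00]] [[ 8.000e-04 -9.570e-01 -2.902e-01  7.440e-02]
 [ 1.000e+00  9.000e-04 -4.000e-04  1.100e-03]
 [ 7.000e-04 -2.902e-01  9.570e-01 -1.409e-01]
 [ 0.000e+00  0.000e+00  0.000e+00  1.000e+00]] [[282.78423399   0.         259.13845684]
 [  0.         282.78423399 193.14670958]
 [  0.           0.           1.        ]] [ 0.6730453  -0.60321493  0.36145006]
```

View pics/w1.png

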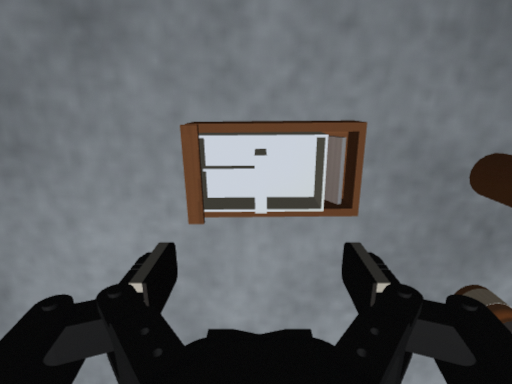

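The wrist view shows the holder at (183–366, 120–223). The lip is at left, the spring plate at right (~335,170), and the board runs along column ~261. I'll enlarge it.

```bash
python3 - <<'E'
from h import *
a=cv2.imread("pics/w1.png")[110:235,175:375];cv2.imwrite("pics/w1c.png",cv2.resize(a,None,fx=4,fy=4,interpolation=cv2.INTER_CUBIC))
c=np.load("w1.npz");z=c["z_map"];K=c["mtx"];T=c["T"]@c["hand_eye"]
v,u=np.mgrid[0:384,0:512]
P=(np.stack([(u-K[0,2])/K[0,0]*z,(v-K[1,2])/K[1,1]*z,z],-1)@T[:3,:3].T+T[:3,3])*1000
b=(P[...,2]>92)&(P[...,2]<115)&(v<230)&(v>110)&(u>230)&(u<300)
vv,uu=np.nonzero(b);print(vv.min(),vv.max(),uu.min(),uu.max(),P[b].mean(0),np.ptp(P[b],axis=0))
for r in range(vv.min(),vv.max()+1,8):print(r,uu[vv==r].min(),uu[vv==r].max())
E
```

```text
154 213 255 266 [583.51876146 -90.38379769 101.21464424] [60.67226256 13.79773124  9.63861562]
154 255 266
162 255 266
170 255 266
178 255 266
186 255 266
194 255 266
202 255 266
210 255 266
```

View pics/w1c.png

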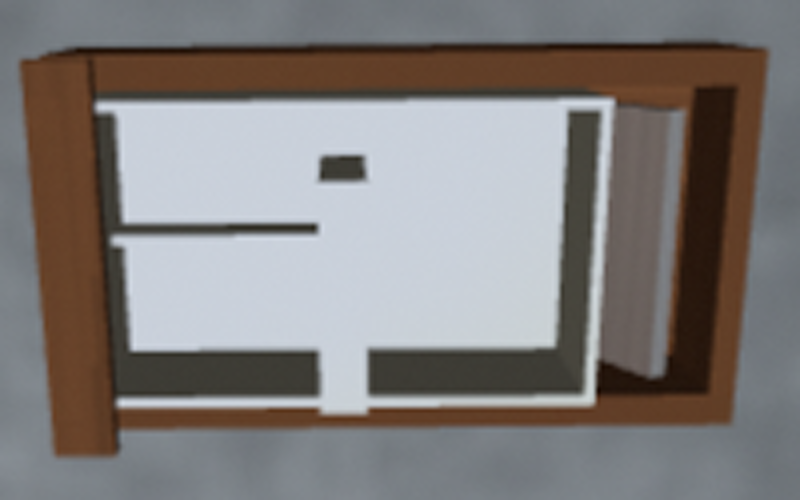

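In the crop, the board top spans cols 320–368 and rows 181–413. The holder's top corners are at (22,60), (768,50), (732,423) and (55,455).

```bash
python3 - <<'E'
from h import *
c=np.load("w1.npz");K=c["mtx"];Tt=c["T"];T=Tt@c["hand_eye"]
f=lambda x,y:(175+(x+.5)/4-.5,110+(y+.5)/4-.5)
s,r=fit(K,T,[f(22,60),f(768,50),f(732,423),f(55,455)],[(85,-56.5,69),(-120,-56.5,48),(-120,56.5,48),(85,56.5,69)])
print(s[:2],np.degrees(s[2]),r.round(1))
B=[ray(K,T,*p,.103)*1000 for p in[(254.5,154.2),(266.5,154.2),(266.5,213.2),(254.5,213.2)]]
print(np.round(B,1))
m=np.mean(B,0);print(m,"in tool",(Tt[:3,:3].T@(m/1000-Tt[:3,3])*1000).round(1))
d=lambda a:np.degrees(np.arctan2(*a[1::-1]))
print(d(B[0]-B[3]),d(B[1]-B[2]))
E
```

```text
[583.79662466 -90.51506547] 93.02944973434184 [[ 0.5  1.1]
 [ 0.8 -1. ]
 [-0.7 -0.7]
 [-0.6  0.6]]
[[613.1 -83.2 103. ]
 [613.6 -94.7 103. ]
 [553.2 -97.9 103. ]
 [552.7 -85.7 103. ]]
[583.1456001  -90.38907667 103.        ] in tool [  1.2   2.3 129.5]
2.290538729915527 2.9988823768899198
```

>>> {"api": "send_rows", "payload": {
  "motion": [
    [0,0,-0.4,1.2,3.3,0,-0.5],
    [0,0,0,0,0,20,-0.5],
    [0,0,0,0,0,20,-0.5],
    [0,0,0,0,0,20,-0.5],
    [0,0,0,0,0,20,-0.5],
    [0,0,0,0,0,20,-0.5],
    [0,0,0,0,0,20,-0.3],
    [0,0,0,0,0,15,-0.3],
    [0,0,0,0,0,10,-0.3],
    [0,0,0,0,0,0,-0.3]
  ]
}}

```text
time_s: 3.15
eef_pos: [0.5824, -0.0923, 0.0868]
eef_rot: [-0.001, 1.0, 0.028, -0.001]
wrist_force: [0.2, -0.2, 1.2]
opening: 0.654
grasp_force: 0.0
```

>>> {"api": "send_rows", "payload": {
  "motion": [
    [0,0,0,0,0,10,-0.2],
    [0,0,0,0,0,8,0],
    [0,0,0,0,0,4,0.1],
    [0,0,0,0,0,0,0.2],
    [0,0,0,0,0,0,0.3],
    [0,0,0,0,0,0,0.4],
    [0,0,0,0,0,0,0.5],
    [0,0,0,0,0,0,0.5],
    [0,0,0,0,0,0,0.5],
    [0,0,0,0,0,0,0.5]
  ]
}}

```text
time_s: 4.15
eef_pos: [0.5835, -0.0924, 0.0664]
eef_rot: [0.0, 1.0, 0.027, 0.0]
wrist_force: [0.1, 1.0, -0.5]
opening: 0.247
grasp_force: 0.0
```

```bash
python3 - <<'E'
from h import *
T,o,c=show("wrist")
cv2.imwrite("pics/w2.png",cv2.cvtColor(c["color"],cv2.COLOR_RGB2BGR));np.savez("w2.npz",T=T,**c)
print(T.round(4),o["wrist_force"],o["opening"],o["grasp_force"])
E
```

```text
[[ 9.985e-01  5.480e-02  2.000e-04  5.835e-01]
 [ 5.480e-02 -9.985e-01 -1.000e-04 -9.240e-02]
 [ 2.000e-04  1.000e-04 -1.000e+00  6.640e-02]
 [ 0.000e+00  0.000e+00  0.000e+00  1.000e+00]] [ 0.06284542  0.99029993 -0.54189994] 0.24686749317485562 0.0
```

View pics/w2.png

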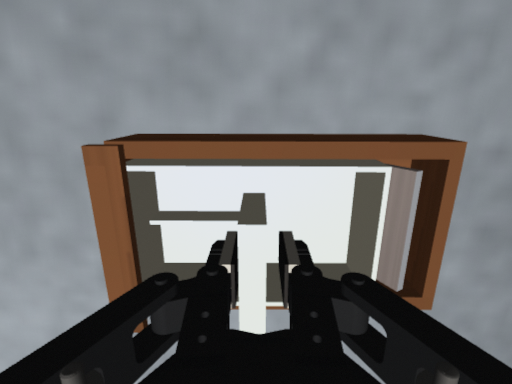

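The pads straddle the board, with the board at cols ~240–266 between fingers at 238 and 280. It is clear to close.

>>> {"api": "send_rows", "payload": {
  "motion": [
    [0,0,0,0,0,0,0.55],
    [0,0,0,0,0,0,0.6],
    [0,0,0,0,0,0,0.65],
    [0,0,0,0,0,0,0.7],
    [0,0,0,0,0,0,0.75],
    [0,0,0,0,0,0,0.85],
    [0,0,0,0,0,0,1],
    [0,0,0,0,0,0,1],
    [0,0,0,0,0,0,1],
    [0,0,0,0,0,0,1]
  ]
}}

```text
time_s: 5.2
eef_pos: [0.5832, -0.0914, 0.0664]
eef_rot: [-0.001, 1.0, 0.027, -0.0]
wrist_force: [-0.9, 5.8, 2.9]
opening: 0.135
grasp_force: 58.4
```

>>> {"api": "send_rows", "payload": {
  "motion": [
    [0,0,0,0,1,0,1],
    [0,0,0,0,1.5,0,1],
    [0,0,0,0,1.5,0,1],
    [0,0,0,0,1.5,0,1],
    [0,0,0,0,1.5,0,1],
    [0,0,0,0,1.5,0,1],
    [0,0,0,0,1,0,1],
    [0,0,0,0,0.5,0,1],
    [0,0,0,0,0,0,1],
    [0,0,0,0,0,0,1]
  ]
}}

```text
time_s: 6.2
eef_pos: [0.5837, -0.101, 0.0665]
eef_rot: [-0.001, 1.0, 0.027, -0.0]
wrist_force: [-1.2, 7.1, 4.6]
opening: 0.129
grasp_force: 58.6
```

```bash
python3 - <<'E'
from h import *
T,o,c=show("wrist")
cv2.imwrite("pics/w3.png",cv2.cvtColor(c["color"],cv2.COLOR_RGB2BGR)[120:330,70:470])
a=cv2.imread("pics/w3.png");cv2.imwrite("pics/w3.png",cv2.resize(a,None,fx=2,fy=2));np.savez("w3.npz",T=T,**c)
print(T.round(4),o["wrist_force"],o["torque"],o["opening"],o["grasp_force"])
E
```

```text
[[ 9.985e-01  5.490e-02 -7.000e-04  5.837e-01]
 [ 5.490e-02 -9.985e-01  2.100e-03 -1.010e-01]
 [-6.000e-04 -2.100e-03 -1.000e+00  6.650e-02]
 [ 0.000e+00  0.000e+00  0.000e+00  1.000e+00]] [-1.15218736  7.0657988   4.62145357] [ 1.02253158  0.23269297 -0.11362492] 0.12925432074240473 58.551573157310486
```

View pics/w3.png

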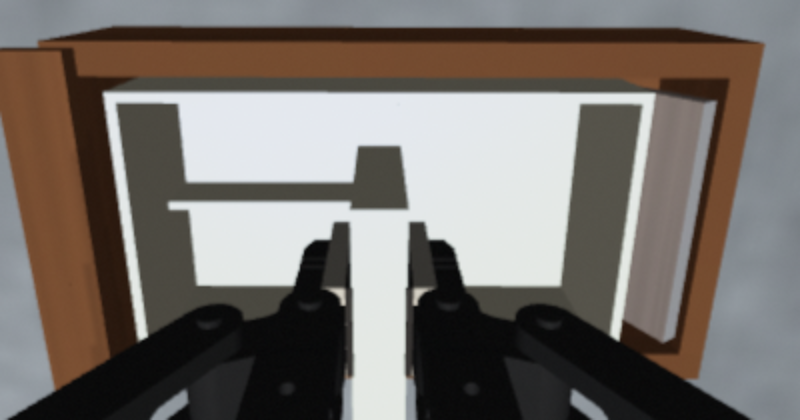

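The insert's rim (left edge ~105) is now clear of the lip's inner edge (~75) in the crop. I'll check that gap and the lateral grip offset.

```bash
python3 - <<'E'
from h import *
c=np.load("w3.npz");K=c["mtx"];Tt=c["T"];T=Tt@c["hand_eye"]
f=lambda x,y:(70+(x+.5)/2-.5,120+(y+.5)/2-.5)
t=lambda x,y,z:(Tt[:3,:3].T@(ray(K,T,*f(x,y),z)-Tt[:3,3])*1000).round(1)
for n,a in dict(rimL=(104,92,.058),rimR=(655,93,.058),lip=(73,90,.069),boardL=(351,209,.103),boardR=(408,209,.103),wallinnerL=(110,78,.048),wallinnerR=(725,80,.048),springtop=(761,44,.048)).items():print(n,t(*a))
E
```

```text
rimL [ 44.4 -72.8   8.6]
rimR [44.3 75.   8.3]
lip [ 47.1 -75.   -2.4]
boardL [ 29.8  -4.5 -36.6]
boardR [ 29.8   6.9 -36.6]
wallinnerL [ 46.4 -75.4  18.6]
wallinnerR [46.  99.2 18.2]
springtop [ 56.2 107.4  18.2]
```

>>> {"api": "send_rows", "payload": {
  "motion": [
    [0,0,0,0,0.5,-2,1],
    [0,0,0,0,0,-3,1],
    [0,0,0,0,0,-4,1],
    [0,0,0,0,0,-4,1],
    [0,0,0,0,0,-4,1],
    [0,0,0,0,0,-4,1],
    [0,0,0,0,0,-4,1],
    [0,0,0,0,0,-5,1],
    [0,0,0,0,0,-5,1],
    [0,0,0,0,0,-5,1]
  ]
}}

```text
time_s: 7.25
eef_pos: [0.5842, -0.1032, 0.1069]
eef_rot: [0.0, 1.0, 0.027, 0.0]
wrist_force: [0.7, 1.4, -2.4]
opening: 0.133
grasp_force: 59.1
```

>>> {"api": "send_rows", "payload": {
  "motion": [
    [0,0,0,0,0,-5,1],
    [0,0,0,0,0,-5,1],
    [0,0,0,0,0,-8,1],
    [0,0,0,0,0,-8,1],
    [0,0,0,0,0,-8,1],
    [0,0,0,0,0,-8,1],
    [0,0,0,0,0,-8,1],
    [0,0,0,0,0,-5,1],
    [0,0,0,0,0,0,1],
    [0,0,0,0,0,0,1]
  ]
}}

```text
time_s: 8.25
eef_pos: [0.5839, -0.1029, 0.1612]
eef_rot: [-0.0, 1.0, 0.027, -0.0]
wrist_force: [0.3, 0.3, -3.3]
opening: 0.132
grasp_force: 59.1
```

```bash
python3 - <<'E'
from h import *
T,o=tool()
print(T.round(4),o["wrist_force"],o["torque"],o["grasp_force"],o["q"].round(2))
E
```

```text
[[ 9.985e-01  5.480e-02 -1.000e-04  5.839e-01]
 [ 5.480e-02 -9.985e-01  1.000e-04 -1.029e-01]
 [-1.000e-04 -1.000e-04 -1.000e+00  1.612e-01]
 [ 0.000e+00  0.000e+00  0.000e+00  1.000e+00]] [ 0.25509153  0.3150165  -3.31000607] [ 0.05039934 -0.01275829 -0.01864803] 59.12004053592682 [-0.37  0.29  1.62  0.    1.23  1.14]
```

>>> {"api": "send_rows", "payload": {
  "motion": [
    [0,0,-4,0,0,0,1],
    [0,0,-8,0,0,0,1],
    [0,0,-8,0,0,0,1],
    [0,0,-8,0,0,0,1],
    [0,0,-8,0,0,0,1],
    [0,0,-8,0,0,0,1],
    [0,0,-8,0,0,0,1],
    [0,0,-8,0,0,0,1],
    [0,0,-8,0,0,0,1],
    [0,0,-8,0,0,0,1]
  ]
}}

```text
time_s: 9.25
eef_pos: [0.5835, -0.1027, 0.1605]
eef_rot: [-0.001, 0.769, 0.639, -0.0]
wrist_force: [0.6, -0.9, -1.9]
opening: 0.133
grasp_force: 59.1
```

>>> {"api": "send_rows", "payload": {
  "motion": [
    [0,0,-8,0,0,0,1],
    [0,0,-8,0,0,0,1],
    [0,0,-8,0,0,0,1],
    [0,0,-8,0,0,0,1],
    [0,0,-8,0,0,0,1],
    [0,0,-8,0,0,0,1],
    [0,0,-8,0,0,0,1],
    [0,0,-8,0,0,0,1],
    [0,0,-8,0,0,0,1],
    [0,0,-8,0,0,0,1]
  ]
}}

```text
time_s: 10.25
eef_pos: [0.5835, -0.1028, 0.1605]
eef_rot: [-0.001, 0.178, 0.984, 0.0]
wrist_force: [-0.2, -0.1, -3.1]
opening: 0.132
grasp_force: 59.1
```

>>> {"api": "send_rows", "payload": {
  "motion": [
    [0,0,-8,0,0,0,1],
    [0,0,-8,0,0,0,1],
    [0,0,-4,0,0,0,1],
    [0,0,-4,0,0,0,1],
    [0,0,0,0,0,0,1],
    [0,0,0,0,0,0,1],
    [0,0,0,0,0,0,1],
    [0,0,0,0,0,0,1],
    [0,0,0,0,0,0,1],
    [0,0,0,0,0,0,1]
  ]
}}

```text
time_s: 11.25
eef_pos: [0.584, -0.1029, 0.1613]
eef_rot: [0.0, -0.027, 1.0, -0.0]
wrist_force: [-0.4, -0.3, -2.6]
opening: 0.129
grasp_force: 59.1
```

```bash
python3 - <<'E'
from h import *
T,o,c=show("wrist")
cv2.imwrite("pics/w4.png",cv2.resize(cv2.cvtColor(c["color"],cv2.COLOR_RGB2BGR)[100:384,60:460],None,fx=2,fy=2));np.savez("w4.npz",T=T,**c)
print(T.round(4),np.degrees(np.arctan2(T[1,0],T[0,0])),o["wrist_force"],o["torque"],o["grasp_force"],o["q"].round(2))
E
```

```text
[[-9.985e-01 -5.450e-02  1.000e-04  5.840e-01]
 [-5.450e-02  9.985e-01  0.000e+00 -1.029e-01]
 [-1.000e-04 -0.000e+00 -1.000e+00  1.613e-01]
 [ 0.000e+00  0.000e+00  0.000e+00  1.000e+00]] -176.87307379695906 [-0.36091606 -0.25749774 -2.58215761] [0.00357154 0.00686963 0.04816466] 59.14164841175079 [-0.37  0.29  1.62  0.    1.23 -2.  ]
```

View pics/w4.png

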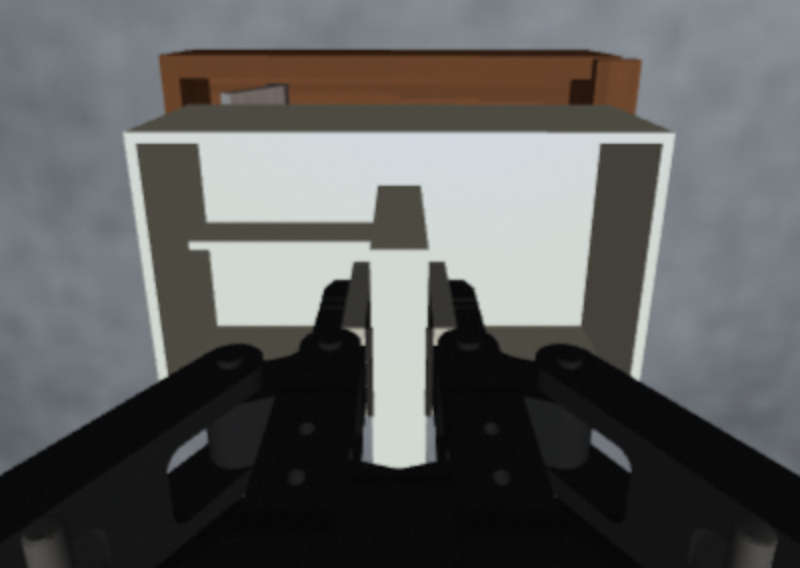

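The insert is held level with its undivided end now towards the lip (right). The holder's far wall shows behind it (top edges at crop rows ~56 and ~80), and the spring end is at left.

```bash
python3 - <<'E'
from h import *
c=np.load("w4.npz");K=c["mtx"];Tt=c["T"];T=Tt@c["hand_eye"]
f=lambda x,y:(60+(x+.5)/2-.5,100+(y+.5)/2-.5)
t=lambda x,y,z:(Tt[:3,:3].T@(ray(K,T,*f(x,y),z)-Tt[:3,3])*1000).round(1)
h=Tt[2,3]-.0665
for n,a in dict(rimL=(125,132,.058+h),rimR=(674,132,.058+h),boardL=(370,248,.103+h),boardR=(428,248,.103+h),outL=(162,55,.048),outLip=(638,62,.069),innerL=(215,79,.048),innerR=(565,79,.048)).items():print(n,t(*a))
g=cv2.cvtColor(c["color"],cv2.COLOR_RGB2GRAY)
for col in(170,240,300):print(col,g[122:170,col])
g3=cv2.cvtColor(np.load("w3.npz")["color"],cv2.COLOR_RGB2GRAY)
for col in(200,300,360):print(col,g3[130:172,col])
E
```

```text
rimL [ 43.7 -74.4   8.5]
rimR [43.8 72.9  8.5]
boardL [ 29.3  -6.7 -36.5]
boardR [ 29.3   4.9 -36.5]
outL [  56.8 -104.7  113.3]
outLip [55.6 95.8 92.3]
innerL [ 46.4 -82.5 113.3]
innerR [ 46.5  73.  113.3]
170 [129 129 104  29  30  48  73  73  72  73  73  73  73  73  73  73  75  78
  80  78  73  72  72  74  89 112 109 107 102  98  83  75  75  74  74  74
  73  75  74  74  74  74  74 106 175 215 214 214]
240 [128 128 103  28  28  43  68  74  74  74  74  73  74  74  74  75  74  76
  79  76  73  72  71  73  76  77  78  77  78  80  76  74  74  75  74  75
  75  74  75  74  74  74  74 105 177 215 215 215]
300 [132 133 110  45  28  38  61  76  76  75  75  76  75  75  76  74  74  76
  76  77  74  73  70  71  73  72  71  72  73  79  78  73  74  74  74  75
  74  73  74  73  74  74  73 106 176 216 216 216]
200 [148 146 136  94  30  31  30  29  27  29  46  75  85  86  84  85  85  85
  85  84  83  85  84  85  85  85  86  84  79  71  72  72  71  72  71 110
 193 231 231 231 231 231]
300 [144 143 143 116  33  31  29  28  29  28  40  66  84  85  85  85  84  84
  84  83  85  84  84  84  85  84  84  84  80  75  72  73  72  72  72  89
 173 231 231 231 231 231]
360 [138 138 138 115  48  31  29  30  28  29  34  60  84  83  84  84  83  84
  84  84  83  84  84  84  85  84  83  84  81  73  72  72  72  72  71  71
 157 232 231 231 231 212]
```

>>> {"api": "send_rows", "payload": {
  "motion": [
    [0,0,0,1,0.5,0,1],
    [0,0,0,0,0,8,1],
    [0,0,0,0,0,8,1],
    [0,0,0,0,0,8,1],
    [0,0,0,0,0,8,1],
    [0,0,0,0,0,6,1],
    [0,0,0,0,0,6,1],
    [0,0,0,0,0,4,1],
    [0,0,0,0,0,2,1],
    [0,0,0,0,0,0,1]
  ]
}}

```text
time_s: 12.3
eef_pos: [0.5828, -0.1024, 0.111]
eef_rot: [-0.0, -0.027, 1.0, 0.0]
wrist_force: [0.3, -0.3, -1.2]
opening: 0.133
grasp_force: 59.2
```

```bash
python3 - <<'E'
from h import *
T,o,c=show("wrist")
cv2.imwrite("pics/w5.png",cv2.resize(cv2.cvtColor(c["color"],cv2.COLOR_RGB2BGR)[100:384,60:460],None,fx=2,fy=2));np.savez("w5.npz",T=T,**c)
print(T.round(4),o["wrist_force"],o["torque"],c["hand_eye"][:3,3])
E
```

```text
[[-9.985e-01 -5.480e-02 -4.000e-04  5.828e-01]
 [-5.480e-02  9.985e-01  1.000e-04 -1.024e-01]
 [ 4.000e-04  2.000e-04 -1.000e+00  1.110e-01]
 [ 0.000e+00  0.000e+00  0.000e+00  1.000e+00]] [ 0.31377454 -0.30596625 -1.16400574] [ 0.02210151  0.04135406 -0.04986157] [ 0.07394703 -0.00105739 -0.140907  ]
```

View pics/w5.png

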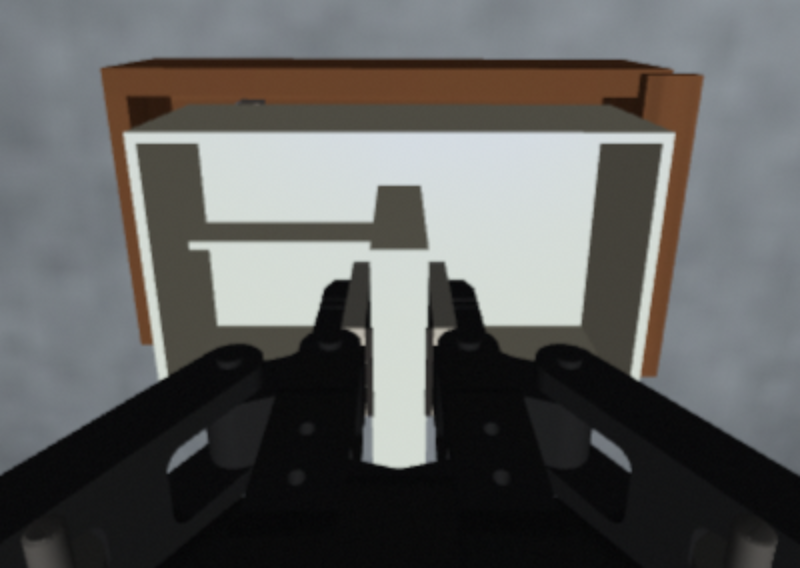

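The insert now hovers about 4 mm above the side walls. The far wall's outer edge is at crop row ~68 and its inner edge at ~97. I'll compare them within this picture.

```bash
python3 - <<'E'
from h import *
c=np.load("w5.npz");K=c["mtx"];Tt=c["T"];T=Tt@c["hand_eye"]
g=cv2.cvtColor(c["color"],cv2.COLOR_RGB2GRAY)
for col in(150,200,260,320,370):print(col,g[126:172,col])
f=lambda x,y:(60+(x+.5)/2-.5,100+(y+.5)/2-.5)
t=lambda x,y,z:(Tt[:3,:3].T@(ray(K,T,*f(x,y),z)-Tt[:3,3])*1000).round(1)
h=Tt[2,3]-.0665
for n,a in dict(rimL=(125,132,.058+h),rimR=(674,132,.058+h),boardL=(370,248,.103+h),boardR=(428,248,.103+h),outL=(102,68,.048),outM=(380,69,.048),outLip=(703,75,.069),innerL=(140,97,.048),innerR=(620,97,.048),lipin=(643,75,.069)).items():print(n,t(*a))
E
```

```text
150 [133 132 116  65  31  31  29  39  60  75  75  75  76  75  74  74  74  75
  75  75  75  77  79  78  74  73  73  75  76  75  75  75  75  76  75  75
  75  75  76 106 179 217 217 217 216 184]
200 [127 127 111  62  30  29  30  38  61  76  76  76  75  75  75  76  75  76
  76  75  76  76  78  76  74  73  74  75  75  75  74  75  76  75  75  75
  75  76  75 107 179 217 218 217 218 217]
260 [135 134 125  86  31  28  30  33  56  76  76  77  76  77  74  75  76  75
  77  76  76  76  78  78  74  73  74  75  75  75  75  76  76  75  75  74
  75  76  76 107 179 218 218 218 218 217]
320 [134 134 134 108  30  29  29  33  56  77  76  76  76  76  76  77  77  78
  76  76  76  76  77  78  76  76  74  75  75  75  76  76  75  76  75  75
  76  76  75 107 179 218 219 218 218 217]
370 [137 137 137 110  30  32  28  28  50  75  76  76  75  76  75  75  76  75
  75  76  74  75  62  26  26  26  26  31  49  72  76  76  75  75  76  76
  76  76  75  89 162 218 218 217 217 184]
rimL [ 43.7 -74.4   8.5]
rimR [43.8 72.9  8.5]
boardL [ 29.3  -6.7 -36.5]
boardR [ 29.3   4.9 -36.5]
outL [  55.7 -106.    63. ]
outM [55.4 -7.6 63.1]
outLip [55.5 96.2 42.1]
innerL [ 45.4 -93.9  63. ]
innerR [45.6 78.7 63.1]
lipin [55.5 77.  42.1]
```

>>> {"api": "send_rows", "payload": {
  "motion": [
    [0,0,0,0,0,2,1],
    [0,0,0,0,0,1.5,1],
    [0,0,0,0,0,1.5,1],
    [0,0,0,0,0,1.5,1],
    [0,0,0,0,0,1.5,1],
    [0,0,0,0,0,1.5,1],
    [0,0,0,0,0,1.5,1],
    [0,0,0,0,0,1,1],
    [0,0,0,0,0,0,1],
    [0,0,0,0,0,0,1]
  ]
}}

```text
time_s: 13.35
eef_pos: [0.5831, -0.1024, 0.0993]
eef_rot: [0.0, -0.027, 1.0, 0.0]
wrist_force: [0.6, 3.0, 3.0]
opening: 0.134
grasp_force: 59.8
```

>>> {"api": "send_rows", "payload": {
  "motion": [
    [0,0,0,0,0,2,1],
    [0,0,0,0,0,2,1],
    [0,0,0,0,0,2,1],
    [0,0,0,0,0,2,1],
    [0,0,0,0,0,2,1],
    [0,0,0,0,0,2,1],
    [0,0,0,0,0,2,1],
    [0,0,0,0,0,1,1],
    [0,0,0,0,0,0,1],
    [0,0,0,0,0,0,1]
  ]
}}

```text
time_s: 14.35
eef_pos: [0.5829, -0.1023, 0.0841]
eef_rot: [-0.0, -0.027, 1.0, 0.0]
wrist_force: [-0.2, 4.2, 5.4]
opening: 0.133
grasp_force: 60.1
```

>>> {"api": "send_rows", "payload": {
  "motion": [
    [0,0,0,0,0,2,1],
    [0,0,0,0,0,2,1],
    [0,0,0,0,0,2,1],
    [0,0,0,0,0,2,1],
    [0,0,0,0,0,2,1],
    [0,0,0,0,0,2,1],
    [0,0,0,0,0,2,1],
    [0,0,0,0,0,1,1],
    [0,0,0,0,0,0,1],
    [0,0,0,0,0,0,1]
  ]
}}

```text
time_s: 15.35
eef_pos: [0.5823, -0.1022, 0.0687]
eef_rot: [-0.001, -0.027, 1.0, 0.0]
wrist_force: [0.2, 4.2, -1.9]
opening: 0.135
grasp_force: 59.3
```

>>> {"api": "send_rows", "payload": {
  "motion": [
    [0,0,0,0,0,0.5,1],
    [0,0,0,0,0,0.5,1],
    [0,0,0,0,0,0.5,1],
    [0,0,0,0,0,0.5,1],
    [0,0,0,0,0,0.3,1],
    [0,0,0,0,0,0,1],
    [0,0,0,0,0,0,1],
    [0,0,0,0,0,0,1],
    [0,0,0,0,0,0,1],
    [0,0,0,0,0,0,1]
  ]
}}

```text
time_s: 16.35
eef_pos: [0.5831, -0.1025, 0.0671]
eef_rot: [0.0, -0.027, 1.0, -0.0]
wrist_force: [-0.7, 4.3, 1.0]
opening: 0.132
grasp_force: 60.0
```

>>> {"api": "send_rows", "payload": {
  "motion": [
    [0,0,0,0,1,0.2,1],
    [0,0,0,0,1,0.2,1],
    [0,0,0,0,1.5,0,1],
    [0,0,0,0,1.5,0,1],
    [0,0,0,0,1.5,0,1],
    [0,0,0,0,1.5,0,1],
    [0,0,0,0,1,0,1],
    [0,0,0,0,0.5,0,1],
    [0,0,0,0,0,0,1],
    [0,0,0,0,0,0,1]
  ]
}}

```text
time_s: 17.35
eef_pos: [0.5826, -0.0931, 0.0666]
eef_rot: [0.0, -0.027, 1.0, -0.0]
wrist_force: [2.0, 3.4, -0.8]
opening: 0.134
grasp_force: 59.8
```

>>> {"api": "send_rows", "payload": {
  "motion": [
    [0,0,0,0,0.5,0.1,1],
    [0,0,0,0,0.5,0.1,1],
    [0,0,0,0,0.5,0,1],
    [0,0,0,0,0.5,0,1],
    [0,0,0,0,0.4,0,1],
    [0,0,0,0,0,0,1],
    [0,0,0,0,0,0,1],
    [0,0,0,0,0,0,1],
    [0,0,0,0,0,0,1],
    [0,0,0,0,0,0,1]
  ]
}}

```text
time_s: 18.35
eef_pos: [0.5823, -0.0906, 0.0664]
eef_rot: [0.0, -0.027, 1.0, -0.0]
wrist_force: [1.6, 3.1, 0.1]
opening: 0.133
grasp_force: 59.8
```

>>> {"api": "send_rows", "payload": {
  "motion": [
    [0,0,0,0,0.4,0.1,1],
    [0,0,0,0,0.4,0.1,1],
    [0,0,0,0,0.4,0,1],
    [0,0,0,0,0.3,0,1],
    [0,0,0,0,0,0,1],
    [0,0,0,0,0,0,1],
    [0,0,0,0,0,0,1],
    [0,0,0,0,0,0,1],
    [0,0,0,0,0,0,1],
    [0,0,0,0,0,0,1]
  ]
}}

```text
time_s: 19.35
eef_pos: [0.5823, -0.0893, 0.0663]
eef_rot: [0.0, -0.027, 1.0, -0.0]
wrist_force: [-0.5, 0.2, -0.6]
opening: 0.135
grasp_force: 59.9
```

>>> {"api": "send_rows", "payload": {
  "motion": [
    [0,0,0,0,0.3,0.2,1],
    [0,0,0,0,0.2,0.2,1],
    [0,0,0,0,0,0,1],
    [0,0,0,0,0,0,1],
    [0,0,0,0,0,0,1],
    [0,0,0,0,0,0,0.85],
    [0,0,0,0,0,0,0.7],
    [0,0,0,0,0,0,0.6],
    [0,0,0,0,0,0,0.5],
    [0,0,0,0,0,0,0.5]
  ]
}}

```text
time_s: 20.35
eef_pos: [0.582, -0.0882, 0.0654]
eef_rot: [-0.0, -0.027, 1.0, 0.0]
wrist_force: [0.4, -0.4, -0.9]
opening: 0.244
grasp_force: 0.0
```

>>> {"api": "send_rows", "payload": {
  "motion": [
    [0,0,0,0,0,0,0.3],
    [0,0,0,0,0,0,0.1],
    [0,0,0,0,0,0,0.1],
    [0,0,0,0,0,-5,0.1],
    [0,0,0,0,0,-15,0],
    [0,0,0,0,0,-20,0],
    [0,0,0,0,0,-20,0],
    [0,0,0,0,0,-20,0],
    [0,0,0,0,0,-20,0],
    [0,0,0,0,0,-20,0]
  ]
}}

```text
time_s: 21.35
eef_pos: [0.5824, -0.0887, 0.1882]
eef_rot: [0.001, -0.027, 1.0, -0.0]
wrist_force: [-0.1, -0.3, -0.6]
opening: 0.5
grasp_force: 0.0
```

```bash
python3 - <<'E'
from h import *
T,o,c=show("wrist")
cv2.imwrite("pics/w6.png",cv2.resize(cv2.cvtColor(c["color"],cv2.COLOR_RGB2BGR)[60:300,110:410],None,fx=2.5,fy=2.5));np.savez("w6.npz",T=T,**c)
z=c["z_map"];K=c["mtx"];W=T@c["hand_eye"]
v,u=np.mgrid[0:384,0:512]
P=(np.stack([(u-K[0,2])/K[0,0]*z,(v-K[1,2])/K[1,1]*z,z],-1)@W[:3,:3].T+W[:3,3])*1000
a=np.radians(93.03);q=P[...,:2]-[583.8,-90.5];X=q@[np.cos(a),np.sin(a)];Y=q@[-np.sin(a),np.cos(a)];Z=P[...,2]
b=(abs(X)<25)&(abs(Y)<40)&(Z>92)&(Z<115);print("board",X[b].mean(),Y[b].mean(),Z[b].mean())
A=np.c_[X[b],Y[b],0*X[b]+1];print("slope",np.linalg.lstsq(A,Z[b],rcond=None)[0])
for s in(-1,1):
    m=(abs(s*X-40)<20)&(abs(Y)<35)&(Z<25)&(abs(Y)>8);print("floor",s,m.sum(),np.median(Z[m]))
print(o["wrist_force"],T[:3,3])
E
```

```text
board 0.6608109472921493 1.7473924721972451 101.28879288307085
slope [ 6.68480439e-03 -1.58789951e-02  1.01312122e+02]
floor -1 1559 9.455434102632276
floor 1 1542 9.553777392619173
[-0.12588279 -0.32524094 -0.60617331] [ 0.58244771 -0.08865384  0.18823575]
```

View pics/w6.png

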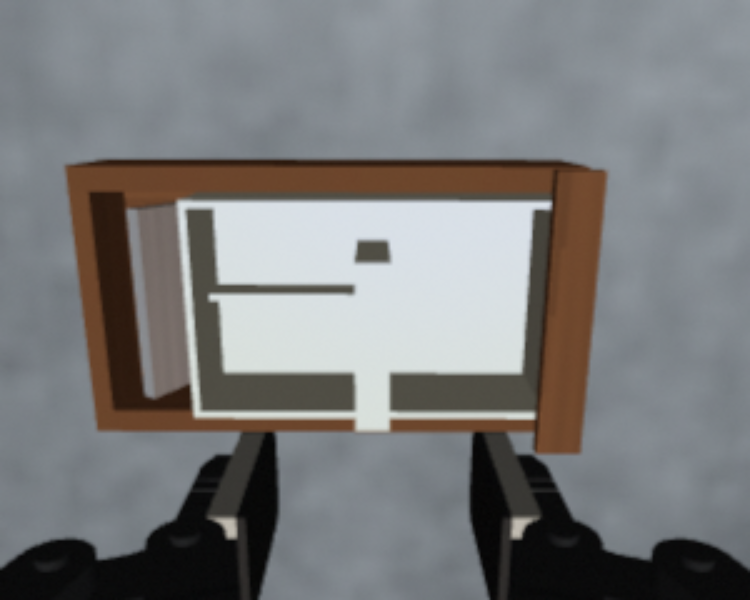

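The insert is home. The undivided end's rim is hidden under the lip (edge ~545), the divided end meets the spring plate (~185), both floors read the same height, and the gripper is clear.

```bash
python3 -c "
from bench import ctrl
print(ctrl.hand_in())"
```

```text
the job is handed in; nothing more can be done
None
```

The caddy insert is turned round, flat on the holder floor with its undivided end under the lip, and the job was handed in at about 21 s; I got no verdict back from the judge, and the arm kept clear of the jar, bottle and mug.

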